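# Drift a stuck jet bushing out of a carburettor

## Task

Take the red-handled drift out of its wooden stand, find the carburettor's vertical jet bore with its tip by feel and push the stuck copper bushing down, all the way out of the underside of the casting. Keep it gentle: never lean the drift on the carburettor or bushing with more than about 20 N. Then put the drift back upright in its stand, fully down, let go of it, and leave the other things on the shelf alone.

Things in the scene. Friction and masses are not known exactly. Their poses are not given: they have to be found in the camera images.
- jig: Blue jig fixed to the shelf, base 130 x 130 x 10 mm, origin at the centre of its underside, z up. Two posts (its y = +-58 mm) carry a sprung steel plate with a 94 mm swivel disc and an upturned aluminium carburettor block 54 x 54 x 40 mm with stub pipes; its flat top is 110 mm, its underside 70 mm above the origin. The block sits on a stiff off-centre swivel, at any angle.
- jig_axis (a point): Point on the jig's vertical centre line, level with the block's top face. It is NOT the bore: the centre of the vertical through bore (11 mm wide, 1 mm chamfer, at the centre of the block's top) lies 4 mm sideways from this point in a direction that no reading tells; it must be felt for (or seen). Nothing but the bushing is in the bore.
- bushing (a joint): Travel of the stuck copper bushing (10.4 mm diameter, 16 mm long, nearly solid top) down the bore, in m. At 0 its top is 8 mm below the block's top; it starts at 0 to 0.005. At 0.032 it is just clear of the underside; 0.036 is the floor of the clear receiver below. It drags steadily at about 8 N, stays where pushed, and at the floor the force climbs 3 N per mm (jig springs).
- drift: Drift, about 0.1 kg, standing upright in the stand: steel rod 8 mm diameter reaching 60 mm below the origin, a flange 26 mm diameter and 4 mm thick just above the origin, then a round red handle 16 mm diameter and 60 mm long (from 4 to 64 mm above the origin). Origin: centre of the flange's underside; z up along the handle.
- drift_tip (a point): Centre of the flat lower end of the drift's rod, 60 mm below the drift's origin.
- stand: Dark wooden stand block fixed to the shelf, 60 x 60 x 70 mm high, origin at the centre of its underside. A vertical hole 13 mm wide with a 2 mm chamfer runs down its centre; the drift's rod hangs in it with the flange resting on the top, so a drift that is fully home has its origin 70 mm above the stand's origin.
- filter_housing: Gray plastic air filter housing, about 115 x 70 x 77 mm, bystander. Origin: centre of its underside.
- reed_block: Black reed valve block, 60 x 50 x 34 mm, bystander. Origin: centre of its underside.
- jet_wrench: Brass jet wrench, about 125 mm long, 14 mm thick, lying flat, bystander. Origin: middle of its underside.
- screwdriver: Flat screwdriver with orange handle, lying flat, about 200 mm long, bystander. Origin: middle of its underside.
- plate (a joint): How far the sprung plate with the carburettor is pressed down, in m: 0 at rest, about 1 mm per 3 N of downward push, 10 mm at most. It springs back by itself.

How it is judged:
By the outcome, as a careful person would: the job done as asked, in the order asked, and still so for the second after the job is handed in, with the robot touching nothing.
It also fails if it takes over 67 s, if anything falls off the work surface, if the arm or the gripper's body presses on something with over 40 N, if the wrist force passes 120 N, or if a joint passes its speed limit or range.

## Robot

A 6-joint arm with a two-finger parallel gripper is mounted at the origin on the work surface. World frame = base frame: x ahead of the robot, y to its left, z up, the work surface at z = 0. Lengths are in mm, angles in rad, forces in N, time in s.
With the tool pointing down it reaches from about 250 to 800 mm from the base axis. Payload 3.9 kg.
Tool frame: the origin (TCP) lies at the very end of the fingers, on their centre line; the grasp point (between the pads) lies 19 mm behind it; z points along the fingers, y is the line along which they close (so a half turn about z gives the same grasp; the last joint's range is limited). The gripper opens to 85 mm and grips with 20 to 120 N. Pads are 22 mm wide; open, the fingers measure 114 mm over their backs; the gripper's body (76 mm by 85 mm) begins 54 mm behind the grasp point. The pads swing forward as they close: fully open they stand 13 mm farther back than shut.
Start: joints at [1.136, 0.26, -0.138, 1.173, 0, 1.571], TCP at [221.14, 476.143, 231.304] pointing down, gripper open.
Joint ranges: [-2.78, 2.78], [-0.83, 1.72], [-1.28, 1.37], [-1.9, 2.12], [-1.57, 1.48], [-3.14, 3.14]. Speed limits (rad/s): [2.57, 2.57, 3.14, 3.14, 3.14, 3.14].

## Interface

Orientations are given as a 3x3 rotation matrix whose columns are the frame's x, y, z axes.
In Python, from rig import ctrl gives the robot as it stands.
- The arm moves only by the shell command python3 -m creep 'ROWS' [OPENING] [FORCE]. ROWS is JSON, a list of rows, each an object of numbers: "dx", "dy", "dz": the shift along the tool's x, y, z normalised to -1 to 1, where 1 is 0.3 m; "ax", "ay", "az": the turn, a rotation vector about the tool's x, y, z normalised to -1 to 1, where 1 is 90 degrees. A call has 1 to 20 rows; each row is the pose to reach, as a shift and turn from the pose commanded when the call began, along the tool's axes at that moment; what a row does not reach only later rows make up. A row lasts 1/12 s, in which the tool goes at most 41.7 mm and 7.16 degrees, less where a joint would pass 70% of its speed; a pose out of reach is approached as far as the arm can. A call with a number of a shift or a turn outside -1 to 1 is refused whole. A call with a gripper value outside its range is refused whole. OPENING is the closure, from -1 (fully open) to 1 (shut), set as the call begins (- or left out, the last holds). The fingers move at their own pace and stop on an object; FORCE is the grip in N (left out, the last holds). Time passes only in rows, so rows that repeat a pose let the fingers close. It gives the time, the measured TCP pose, the force, the opening and the grip force at its end, in the units of the state.
- ctrl.observe(): the state, without advancing time (a new reading comes with each control period).
- ctrl.capture(name): name is "scene" or "top"; returns a dict with "frame" (480x640x3 uint8, blue, green, red), "fovy" (degrees; the focal length in pixels is half the picture's height over the tangent of half this angle, whatever the lens; pixels are square), "cx", "cy" (the principal point, pixels), "extrinsics" (4x4, takes a point from world to camera coordinates). Camera axes: x right, y up, looking along -z (the intrinsics and any distortion apply to the point x, -y, -z); pixel columns grow to the right and rows downward; lengths in mm; the calibration is good to about 2 mm. A picture is of the moment at which its call begins. There is no depth.
- ctrl.hand_in(): hands the job in; it is judged then, once.
Trained networks look in a picture, given as the dict that the camera call returned (one of the last four; its "shot" number tells which), for a name from the list of things; names that differ only in an ending like _2 or _b are one class to them, and where a whole thing is asked for, a point or a joint stands for the part that bears it (a point fixed in the world has none). Each returns a list of dicts, best first, with "score" (0 to 1); they miss things now and then, are a little off and sometimes report something else, mostly with a low value. They report only what shows in the picture. A call takes as long as a camera call.
- ctrl.search_frame(picture, target): "rect" ([left, top, right, bottom] as shares, 0 to 1, of the picture: columns of its width, rows of its height, round what is visible of it).
- ctrl.outline_of(picture, target): "region" (480x640 bool, what is visible of it) and "rect" ([left, top, right, bottom] as shares, 0 to 1, of the picture: columns of its width, rows of its height, round what is visible of it).
- ctrl.tip_of(picture, target): "centre" ([column, row] as shares, 0 to 1, of the picture: columns of its width, rows of its height: a listed point, or the origin of a listed thing).
The state is a dict: "clock": time; "qpos": joint angles; "joint_velocities": joint speeds; "effort": joint torques, N m; "position": TCP position; "orientation": TCP orientation; "ft_force": force on the tool from outside, world axes, zero at the start; "ft_torque": the same for the moment, N m; "opening": opening from 0.0 (shut) to 1.0 (fully open); "grasp_force": force on a finger pad.
Only numpy, scipy, OpenCV 4.12 (cv2) and the standard library are available. Lean on these libraries where they do the work, as an engineer would, in place of code of your own. Each camera call takes 0.05 s, during which the arm holds its last target. There are 200 camera calls.

## Working session

There is one attempt and no reset: what is moved stays moved. The work goes in short steps, Python scripts to look and compute and a shell command to move; the robot and the scene stay as the last step left them, time stands still between calls to the robot, and variables do not carry over. Pictures are saved under pics/ and viewed, at most 10 in all, crops included, and the job is handed in when it is done.

```bash
mkdir -p pics; ls; cat > h.py <<'E'
import numpy as np, cv2
from rig import ctrl
def ray(p,u,v):
    f=240/np.tan(np.radians(p["fovy"])/2); E=np.array(p["extrinsics"]); R=E[:3,:3]; t=E[:3,3]
    d=R.T@np.array([(u-p["cx"])/f,-(v-p["cy"])/f,-1.0]); return -R.T@t, d
def atz(p,u,v,z):
    o,d=ray(p,u,v); return o+d*(z-o[2])/d[2]
def proj(p,X):
    f=240/np.tan(np.radians(p["fovy"])/2); c=np.array(p["extrinsics"])@np.r_[X,1]
    return p["cx"]+f*c[0]/-c[2], p["cy"]-f*c[1]/-c[2]
E
python3 - <<'E'
from h import *
s=ctrl.observe(); print(s["clock"],s["position"],np.round(s["orientation"],3).tolist(),s["ft_force"],s["opening"])
ims=[]
for n in("scene","top"):
    p=ctrl.capture(n); print({k:v for k,v in p.items() if k!="frame"}); cv2.imwrite(f"pics/{n}0.png",p["frame"])
    for t,z in(("jig_axis",110),("drift",70),("drift_tip",10),("stand",0),("jig",0)):
        for r in ctrl.tip_of(p,t)[:2]:
            u,v=r["centre"][0]*640,r["centre"][1]*480; print(n,t,round(r["score"],2),round(u),round(v),np.round(atz(p,u,v,z),1))
E
```

```text
pics
0.0 [220.85628345 475.52404637 230.44678335] [[-0.907, 0.421, -0.001], [0.421, 0.907, -0.002], [-0.0, -0.002, -1.0]] [ 0.55575481 -0.13916462 -0.03549278] 1.0012623027827847
{'fovy': 47.779102790762515, 'cx': 322.67279416596125, 'cy': 247.1577219283529, 'extrinsics': array([[-7.52812650e-01,  6.58129735e-01,  1.17629218e-02,
         3.87011872e+02],
       [-4.51166063e-01, -5.28921330e-01,  7.18812500e-01,
         1.94054337e+02],
       [ 4.79293540e-01,  5.35824112e-01,  6.95104469e-01,
        -1.45076572e+03],
       [ 0.00000000e+00,  0.00000000e+00,  0.00000000e+00,
         1.00000000e+00]]), 'shot': 1}
scene jig_axis 0.78 301 187 [ 464.1 -134.7  110. ]
scene drift 0.73 371 292 [536.6 168.6  70. ]
scene drift_tip 0.56 497 341 [401.4 381.8  10. ]
scene drift_tip 0.35 305 223 [ 463.7 -122.2   10. ]
scene stand 0.9 370 314 [535.  169.1   0. ]
scene jig 0.83 304 226 [ 464.6 -123.9   -0. ]
{'fovy': 56.56444044796101, 'cx': 318.1588954657094, 'cy': 239.017819463655, 'extrinsics': array([[ 1.22528462e-02, -9.99885834e-01,  8.84237676e-03,
         1.49594243e+01],
       [ 9.83119211e-01,  1.36609081e-02,  1.82455462e-01,
        -5.59068203e+02],
       [-1.82555427e-01,  6.45751174e-03,  9.83174357e-01,
        -1.05513074e+03],
       [ 0.00000000e+00,  0.00000000e+00,  0.00000000e+00,
         1.00000000e+00]]), 'shot': 2}
top jig_axis 0.75 386 278 [ 457.5 -136.5  110. ]
top jig_axis 0.32 262 248 [523.8 154.7 110. ]
top drift_tip 0.5 389 278 [ 467.6 -159.3   10. ]
top stand 0.72 259 247 [544.5 174.4   0. ]
top jig 0.64 378 280 [ 463.1 -133.2    0. ]
```

View pics/scene0.png

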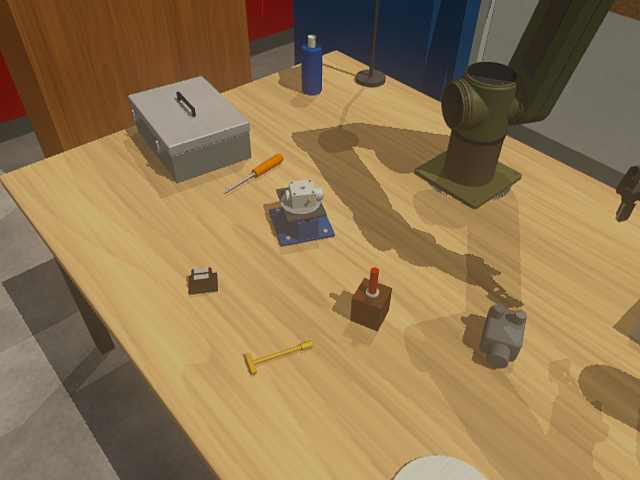

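View pics/top0.png

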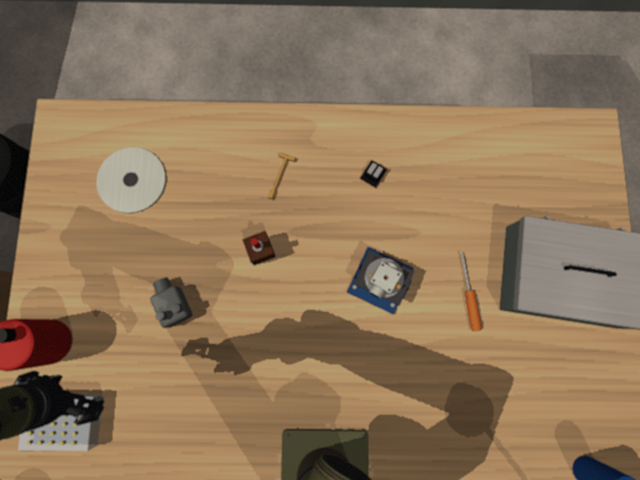

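The scene view shows the drift upright in its stand near (371,290), with the jig and white carburettor near (301,190). The top view shows the drift near (258,243) and a dark bore mark on the block near (386,278). I'll zoom in and locate the handle by colour.

```bash
python3 - <<'E'
from h import *
from scipy.optimize import least_squares
P={n:ctrl.capture(n) for n in("scene","top")}
obs=[]
for n,p in P.items():
    h=cv2.cvtColor(p["frame"],cv2.COLOR_BGR2HSV).astype(int)
    m=((h[...,0]<8)|(h[...,0]>172))&(h[...,1]>150)&(h[...,2]>70)
    u0,v0=(371,282) if n=="scene" else (258,244)
    m[:v0-30]=0;m[v0+30:]=0;m[:,:u0-25]=0;m[:,u0+25:]=0
    ys,xs=np.nonzero(m); print(n,len(xs),xs.mean()+.5,ys.mean()+.5,xs.min(),xs.max(),ys.min(),ys.max())
    obs.append((p,xs.mean()+.5,ys.mean()+.5))
r=least_squares(lambda X:np.r_[[np.subtract(proj(p,X),(u,v)) for p,u,v in obs]].ravel(),[535,169,100]); print("handle centroid",r.x,r.fun)
ims=[]
for n,c in(("top",(386,278)),("top",(258,244)),("scene",(301,190)),("scene",(371,290))):
    ims.append(cv2.resize(P[n]["frame"][c[1]-36:c[1]+36,c[0]-48:c[0]+48],(400,300),interpolation=cv2.INTER_CUBIC))
cv2.imwrite("pics/crops.png",np.vstack([np.hstack(ims[:2]),np.hstack(ims[2:])]))
E
```

```text
scene 67 375.5 275.9179104477612 371 378 268 293
top 58 254.08620689655172 241.51724137931035 250 257 237 246
handle centroid [536.95468008 172.81901604 119.28470193] [-0.69786878 -0.08565478 -0.6773511   0.54083616]
```

View pics/crops.png

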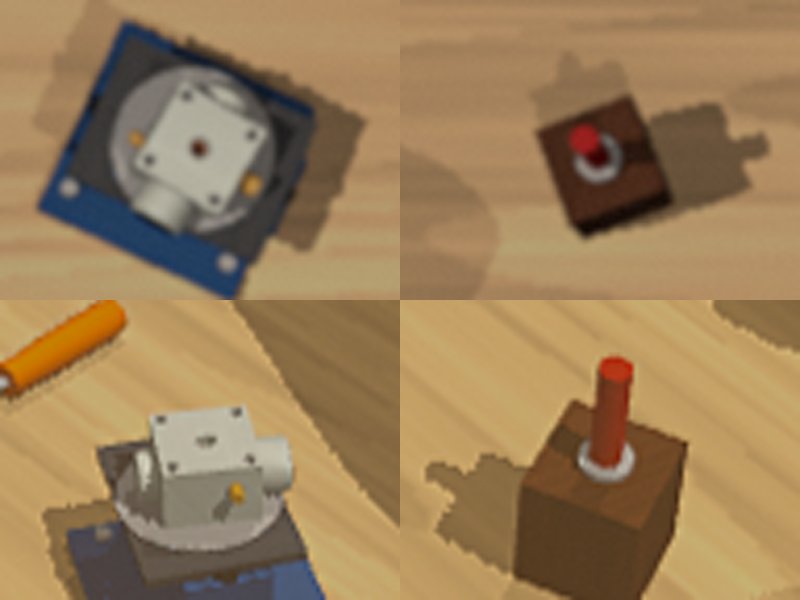

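The crops show the bore as a dark spot at top px (386.0,277.5) and scene px (302.4,187.6). The drift stands upright with its flange on the stand top. I'll triangulate those.

```bash
python3 - <<'E'
from h import *
from scipy.optimize import least_squares
S=ctrl.capture("scene");T=ctrl.capture("top")
for n,z,s,t in(("bore",110,(302.4,187.6),(386.0,277.5)),("handletop",134,(374.8,269.6),(254.4,241.1)),("flange",74,(372.4,291.9),(257.5,245.9))):
    r=least_squares(lambda X:np.r_[np.subtract(proj(S,X),s),np.subtract(proj(T,X),t)],[500,0,z])
    print(n,r.x.round(1),r.fun.round(1),"scene@z",atz(S,*s,z).round(1),"top@z",atz(T,*t,z).round(1))
s=ctrl.observe();print(s["clock"],s["position"])
E
```

```text
bore [ 459.4 -135.3  106.9] [-0.3 -0.1 -0.2  0.2] scene@z [ 461.6 -131.6  110. ] top@z [ 459.6 -135.4  110. ]
handletop [536.1 169.5 133.1] [-0.4 -0.  -0.4  0.3] scene@z [536.3 170.5 134. ] top@z [536.6 168.6 134. ]
flange [535.8 169.9  70.4] [-0.2 -0.  -0.2  0.2] scene@z [538.  172.3  74. ] top@z [535.7 168.9  74. ]
0.8 [221.1428988  476.15157575 231.32399571]
```

```bash
python3 -m creep '[{"dx":-0.83,"dy":-0.29,"az":0.7233},{"dx":-0.83,"dy":-0.29,"az":0.7233},{"dx":-0.83,"dy":-0.29,"az":0.7233},{"dx":-0.83,"dy":-0.29,"az":0.7233},{"dx":-0.83,"dy":-0.29,"az":0.7233},{"dx":-0.83,"dy":-0.29,"az":0.7233},{"dx":-0.83,"dy":-0.29,"az":0.7233},{"dx":-0.83,"dy":-0.29,"az":0.7233},{"dx":-0.83,"dy":-0.29,"az":0.7233},{"dx":-0.83,"dy":-0.29,"az":0.7233},{"dx":-0.83,"dy":-0.29,"az":0.7233},{"dx":-0.83,"dy":-0.29,"az":0.7233}]' -1; python3 -c "
from h import *
print(ctrl.observe()['orientation'].round(4), ctrl.observe()['qpos'])"
```

```text
[[-9.070e-01  4.212e-01  0.000e+00]
 [ 4.212e-01  9.070e-01  0.000e+00]
 [-0.000e+00  1.000e-04 -1.000e+00]] [ 1.13600963e+00  2.59964817e-01 -1.38096803e-01  1.17268279e+00
 -1.44458343e-05  1.57079204e+00]validation failed for argument at $[0]...
```

```bash
python3 -m creep '[{"dx":-0.83,"dy":-0.29,"dz":0,"ax":0,"ay":0,"az":0.7233},{"dx":-0.83,"dy":-0.29,"dz":0,"ax":0,"ay":0,"az":0.7233},{"dx":-0.83,"dy":-0.29,"dz":0,"ax":0,"ay":0,"az":0.7233},{"dx":-0.83,"dy":-0.29,"dz":0,"ax":0,"ay":0,"az":0.7233},{"dx":-0.83,"dy":-0.29,"dz":0,"ax":0,"ay":0,"az":0.7233},{"dx":-0.83,"dy":-0.29,"dz":0,"ax":0,"ay":0,"az":0.7233},{"dx":-0.83,"dy":-0.29,"dz":0,"ax":0,"ay":0,"az":0.7233},{"dx":-0.83,"dy":-0.29,"dz":0,"ax":0,"ay":0,"az":0.7233},{"dx":-0.83,"dy":-0.29,"dz":0,"ax":0,"ay":0,"az":0.7233},{"dx":-0.83,"dy":-0.29,"dz":0,"ax":0,"ay":0,"az":0.7233},{"dx":-0.83,"dy":-0.29,"dz":0,"ax":0,"ay":0,"az":0.7233},{"dx":-0.83,"dy":-0.29,"dz":0,"ax":0,"ay":0,"az":0.7233}]' -1; python3 -c "
from h import *
print(ctrl.observe()['orientation'].round(4), ctrl.observe()['qpos'])"
```

```text
clock: 1.8
position: [410.2, 292.5, 231.3]
orientation: [[-0.003, 1.0, 0.0], [1.0, 0.003, 0.0], [0.0, 0.0, -1.0]]
ft_force: [-0.7, -0.4, 1.0]
opening: 0.997
grasp_force: 0.0
[[-0.0028  1.      0.    ]
 [ 1.      0.0028  0.    ]
 [ 0.      0.     -1.    ]] [ 6.19447611e-01  2.23720001e-01 -1.87288124e-01  1.15972610e+00
  1.31418929e-05  2.18749248e+00]
```

```bash
python3 -m creep '[{"dx":-0.411,"dy":0.419,"dz":0.15,"ax":0,"ay":0,"az":0},{"dx":-0.411,"dy":0.419,"dz":0.15,"ax":0,"ay":0,"az":0},{"dx":-0.411,"dy":0.419,"dz":0.15,"ax":0,"ay":0,"az":0},{"dx":-0.411,"dy":0.419,"dz":0.15,"ax":0,"ay":0,"az":0},{"dx":-0.411,"dy":0.419,"dz":0.15,"ax":0,"ay":0,"az":0},{"dx":-0.411,"dy":0.419,"dz":0.15,"ax":0,"ay":0,"az":0},{"dx":-0.411,"dy":0.419,"dz":0.15,"ax":0,"ay":0,"az":0},{"dx":-0.411,"dy":0.419,"dz":0.2,"ax":0,"ay":0,"az":0},{"dx":-0.411,"dy":0.419,"dz":0.2,"ax":0,"ay":0,"az":0}]'
python3 - <<'E'
from h import *
ims=[]
for n in("scene","top"):
    p=ctrl.capture(n); X=np.array(ctrl.observe()["position"]); u,v=map(int,proj(p,X-[0,0,50])); print(u,v,proj(p,[536.3,169.7,134]))
    ims.append(cv2.resize(p["frame"][v-48:v+48,u-32:u+32],(400,600),interpolation=cv2.INTER_CUBIC))
cv2.imwrite("pics/above.png",np.hstack(ims))
E
```

```text
clock: 2.55
position: [533.9, 170.0, 170.0]
orientation: [[-0.002, 1.0, -0.003], [1.0, 0.002, -0.0], [-0.0, -0.003, -1.0]]
ft_force: [-0.8, 0.3, -0.8]
opening: 1.002
grasp_force: 0.0
374 273 (np.float64(374.48350837950375), np.float64(269.345737212898))
254 242 (np.float64(253.9012647693186), np.float64(241.22761815275808))
```

View pics/above.png

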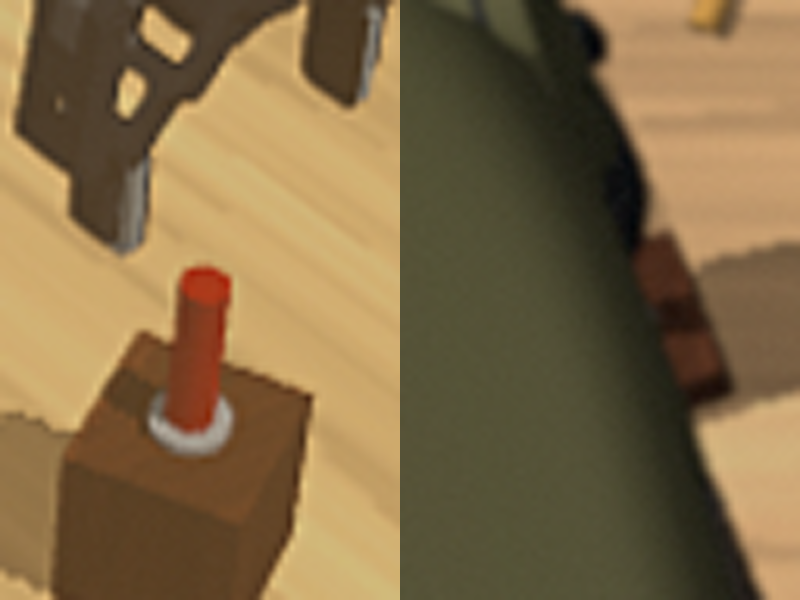

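The fingers straddle the handle, with the handle top at about (374,269) in the scene view. I'm going down.

```bash
python3 -m creep '[{"dx":0,"dy":0,"dz":0.1,"ax":0,"ay":0,"az":0},{"dx":0,"dy":0,"dz":0.18,"ax":0,"ay":0,"az":0},{"dx":0,"dy":0,"dz":0.24,"ax":0,"ay":0,"az":0},{"dx":0,"dy":0,"dz":0.28,"ax":0,"ay":0,"az":0},{"dx":0,"dy":0,"dz":0.28,"ax":0,"ay":0,"az":0},{"dx":0,"dy":0,"dz":0.28,"ax":0,"ay":0,"az":0}]' && python3 -m creep '[{"dx":0,"dy":0,"dz":0,"ax":0,"ay":0,"az":0},{"dx":0,"dy":0,"dz":0,"ax":0,"ay":0,"az":0},{"dx":0,"dy":0,"dz":0,"ax":0,"ay":0,"az":0},{"dx":0,"dy":0,"dz":0,"ax":0,"ay":0,"az":0},{"dx":0,"dy":0,"dz":0,"ax":0,"ay":0,"az":0},{"dx":0,"dy":0,"dz":0,"ax":0,"ay":0,"az":0},{"dx":0,"dy":0,"dz":0,"ax":0,"ay":0,"az":0},{"dx":0,"dy":0,"dz":0,"ax":0,"ay":0,"az":0},{"dx":0,"dy":0,"dz":0,"ax":0,"ay":0,"az":0},{"dx":0,"dy":0,"dz":0,"ax":0,"ay":0,"az":0},{"dx":0,"dy":0,"dz":0,"ax":0,"ay":0,"az":0},{"dx":0,"dy":0,"dz":0,"ax":0,"ay":0,"az":0}]' 1 70
```

```text
clock: 3.15
position: [535.4, 169.7, 87.7]
orientation: [[-0.001, 1.0, -0.001], [1.0, 0.001, -0.0], [-0.0, -0.001, -1.0]]
ft_force: [0.3, -0.2, 0.6]
opening: 0.998
grasp_force: 0.0
clock: 4.15
position: [536.3, 169.1, 87.8]
orientation: [[0.0, 1.0, 0.001], [1.0, -0.0, 0.0], [0.0, 0.001, -1.0]]
ft_force: [-0.7, -0.0, 5.3]
opening: 0.166
grasp_force: 68.1
```

```bash
python3 -m creep '[{"dx":0,"dy":0,"dz":-0.07,"ax":0,"ay":0,"az":0},{"dx":0,"dy":0,"dz":-0.16,"ax":0,"ay":0,"az":0},{"dx":0,"dy":0,"dz":-0.26,"ax":0,"ay":0,"az":0},{"dx":0,"dy":0,"dz":-0.36,"ax":0,"ay":0,"az":0},{"dx":0,"dy":0,"dz":-0.46,"ax":0,"ay":0,"az":0},{"dx":-0.1,"dy":-0.02,"dz":-0.46,"ax":0,"ay":0,"az":0},{"dx":-0.2,"dy":-0.05,"dz":-0.46,"ax":0,"ay":0,"az":0},{"dx":-0.3,"dy":-0.08,"dz":-0.46,"ax":0,"ay":0,"az":0},{"dx":-0.4,"dy":-0.1,"dz":-0.46,"ax":0,"ay":0,"az":0},{"dx":-0.5,"dy":-0.125,"dz":-0.46,"ax":0,"ay":0,"az":0},{"dx":-0.6,"dy":-0.15,"dz":-0.46,"ax":0,"ay":0,"az":0},{"dx":-0.7,"dy":-0.18,"dz":-0.46,"ax":0,"ay":0,"az":0},{"dx":-0.8,"dy":-0.2,"dz":-0.46,"ax":0,"ay":0,"az":0},{"dx":-0.9,"dy":-0.23,"dz":-0.46,"ax":0,"ay":0,"az":0},{"dx":-0.96,"dy":-0.25,"dz":-0.46,"ax":0,"ay":0,"az":0},{"dx":-1,"dy":-0.254,"dz":-0.46,"ax":0,"ay":0,"az":0},{"dx":-1,"dy":-0.254,"dz":-0.46,"ax":0,"ay":0,"az":0},{"dx":-1,"dy":-0.254,"dz":-0.46,"ax":0,"ay":0,"az":0},{"dx":-1,"dy":-0.254,"dz":-0.46,"ax":0,"ay":0,"az":0},{"dx":-1,"dy":-0.254,"dz":-0.46,"ax":0,"ay":0,"az":0}]'
python3 - <<'E'
from h import *
ims=[]
X=np.array(ctrl.observe()["position"])
for n in("scene","top"):
    p=ctrl.capture(n); u,v=map(int,proj(p,[460,-134,130])); print(u,v,"exp tip",proj(p,X-[0,0,77.8]),"bore",proj(p,[460,-134.5,110]))
    for t in("drift_tip","jig_axis"):
        print(n,t,[(np.round(np.array(r["centre"])*[640,480],1),round(r["score"],2)) for r in ctrl.tip_of(p,t)[:2]])
    ims.append(cv2.resize(p["frame"][v-36:v+36,u-24:u+24],(400,600),interpolation=cv2.INTER_CUBIC))
cv2.imwrite("pics/overbore.png",np.hstack(ims))
E
```

```text
clock: 5.82
position: [460.1, -130.0, 225.2]
orientation: [[-0.001, 1.0, -0.0], [1.0, 0.001, 0.001], [0.001, -0.0, -1.0]]
ft_force: [-0.3, -0.2, -0.5]
opening: 0.172
grasp_force: 68.7
302 179 exp tip (np.float64(303.14477639530054), np.float64(174.23533829785094)) bore (np.float64(302.11652172263615), np.float64(186.7230736139786))
scene drift_tip [(array([303.3, 174. ]), 0.52)]
scene jig_axis [(array([300.6, 186.9]), 0.84)]
386 276 exp tip (np.float64(386.2330153558232), np.float64(275.61235404937)) bore (np.float64(385.62088364464506), np.float64(277.32003069206417))
top drift_tip []
top jig_axis [(array([388.9, 279.4]), 0.98)]
```

View pics/overbore.png

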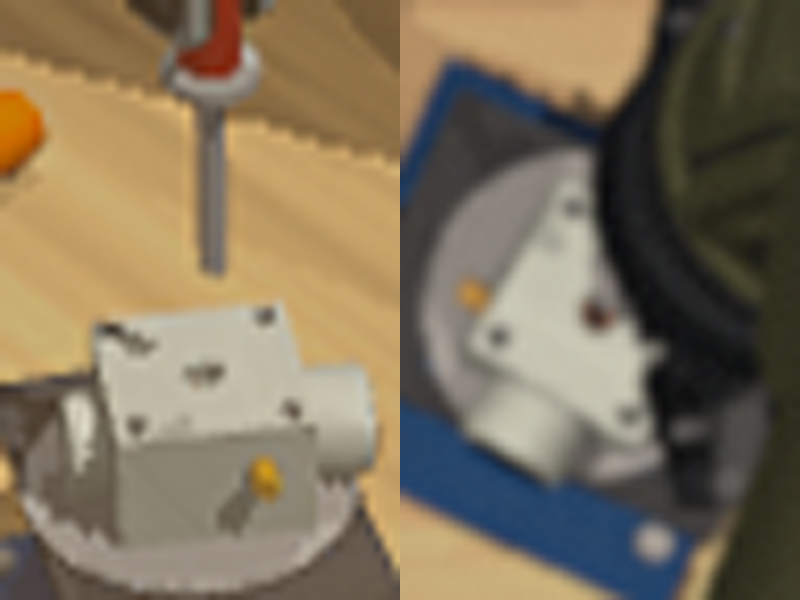

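The tip hangs at scene px (303.5,175) over the block, and the bore is at scene (302.6,187.9) and top (385.8,277.8). I'll shift 4 mm in −y, go down to just above the block and check again.

```bash
python3 -m creep '[{"dx":-0.0133,"dy":0,"dz":0.05,"ax":0,"ay":0,"az":0},{"dx":-0.0133,"dy":0,"dz":0.09,"ax":0,"ay":0,"az":0},{"dx":-0.0133,"dy":0,"dz":0.113,"ax":0,"ay":0,"az":0},{"dx":-0.0133,"dy":0,"dz":0.113,"ax":0,"ay":0,"az":0},{"dx":-0.0133,"dy":0,"dz":0.113,"ax":0,"ay":0,"az":0},{"dx":-0.0133,"dy":0,"dz":0.113,"ax":0,"ay":0,"az":0}]'
python3 - <<'E'
from h import *
ims=[]
X=np.array(ctrl.observe()["position"]); print(X, ctrl.observe()["ft_force"])
for n in("scene","top"):
    p=ctrl.capture(n); u,v=map(int,proj(p,[460,-134,115])); print(u,v,"exp tip",proj(p,X-[0,0,77.8]),"bore",proj(p,[460,-134.5,110]))
    ims.append(cv2.resize(p["frame"][v-30:v+30,u-20:u+20],(400,600),interpolation=cv2.INTER_CUBIC))
cv2.imwrite("pics/over2.png",np.hstack(ims))
E
```

```text
clock: 6.62
position: [460.2, -135.0, 192.0]
orientation: [[0.0, 1.0, 0.001], [1.0, -0.0, -0.0], [-0.0, 0.001, -1.0]]
ft_force: [-0.6, -0.9, -0.8]
opening: 0.168
grasp_force: 68.7
[ 460.1616474  -134.97994987  191.96161722] [-0.56475944 -0.88298467 -0.83117755]
302 185 exp tip (np.float64(301.8987785971547), np.float64(185.18371128658538)) bore (np.float64(302.11652172263615), np.float64(186.7230736139786))
385 277 exp tip (np.float64(386.112422393179), np.float64(277.0756248719369)) bore (np.float64(385.62088364464506), np.float64(277.32003069206417))
```

View pics/over2.png

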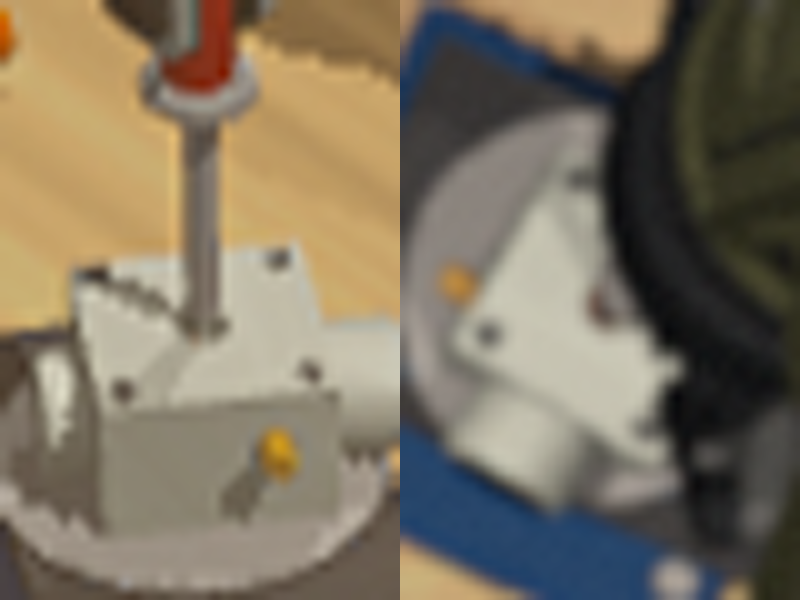

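The tip sits just above the block, visually at the bore (scene about (302.3,187)). The bore's centre is perhaps 1 mm toward +y. I'll feel downwards gently: 7 mm should give about 8 N at most if the tip lands on the face.

```bash
python3 -m creep '[{"dx":0.0035,"dy":0,"dz":0.0,"ax":0,"ay":0,"az":0},{"dx":0.0035,"dy":0,"dz":0.005,"ax":0,"ay":0,"az":0},{"dx":0.0035,"dy":0,"dz":0.01,"ax":0,"ay":0,"az":0},{"dx":0.0035,"dy":0,"dz":0.015,"ax":0,"ay":0,"az":0},{"dx":0.0035,"dy":0,"dz":0.02,"ax":0,"ay":0,"az":0},{"dx":0.0035,"dy":0,"dz":0.0233,"ax":0,"ay":0,"az":0},{"dx":0.0035,"dy":0,"dz":0.0233,"ax":0,"ay":0,"az":0},{"dx":0.0035,"dy":0,"dz":0.0233,"ax":0,"ay":0,"az":0},{"dx":0.0035,"dy":0,"dz":0.0233,"ax":0,"ay":0,"az":0}]'
```

```text
clock: 7.47
position: [459.8, -133.9, 184.4]
orientation: [[0.0, 1.0, -0.0], [1.0, -0.0, 0.0], [0.0, -0.0, -1.0]]
ft_force: [0.8, 0.1, -1.5]
opening: 0.17
grasp_force: 68.7
```

No resistance 3 mm below the face, so the tip is in the bore. I'll continue down to the bushing.

```bash
python3 -m creep '[{"dx":0,"dy":0,"dz":0.004,"ax":0,"ay":0,"az":0},{"dx":0,"dy":0,"dz":0.008,"ax":0,"ay":0,"az":0},{"dx":0,"dy":0,"dz":0.012,"ax":0,"ay":0,"az":0},{"dx":0,"dy":0,"dz":0.016,"ax":0,"ay":0,"az":0},{"dx":0,"dy":0,"dz":0.02,"ax":0,"ay":0,"az":0},{"dx":0,"dy":0,"dz":0.02,"ax":0,"ay":0,"az":0},{"dx":0,"dy":0,"dz":0.02,"ax":0,"ay":0,"az":0}]'; python3 -m creep '[{"dx":0,"dy":0,"dz":0.004,"ax":0,"ay":0,"az":0},{"dx":0,"dy":0,"dz":0.008,"ax":0,"ay":0,"az":0},{"dx":0,"dy":0,"dz":0.012,"ax":0,"ay":0,"az":0},{"dx":0,"dy":0,"dz":0.016,"ax":0,"ay":0,"az":0},{"dx":0,"dy":0,"dz":0.02,"ax":0,"ay":0,"az":0},{"dx":0,"dy":0,"dz":0.02,"ax":0,"ay":0,"az":0},{"dx":0,"dy":0,"dz":0.02,"ax":0,"ay":0,"az":0}]'
```

```text
clock: 8.05
position: [459.7, -133.9, 178.5]
orientation: [[0.0, 1.0, 0.0], [1.0, -0.0, -0.0], [-0.0, 0.0, -1.0]]
ft_force: [-1.1, -0.3, 0.4]
opening: 0.17
grasp_force: 68.8
clock: 8.63
position: [460.0, -134.0, 173.2]
orientation: [[0.0, 1.0, 0.001], [1.0, -0.0, -0.0], [-0.0, 0.001, -1.0]]
ft_force: [-1.8, -0.4, 6.9]
opening: 0.169
grasp_force: 69.5
```

```bash
python3 -m creep '[{"dx":0,"dy":0,"dz":0.005,"ax":0,"ay":0,"az":0},{"dx":0,"dy":0,"dz":0.01,"ax":0,"ay":0,"az":0},{"dx":0,"dy":0,"dz":0.015,"ax":0,"ay":0,"az":0},{"dx":0,"dy":0,"dz":0.02,"ax":0,"ay":0,"az":0},{"dx":0,"dy":0,"dz":0.025,"ax":0,"ay":0,"az":0},{"dx":0,"dy":0,"dz":0.03,"ax":0,"ay":0,"az":0},{"dx":0,"dy":0,"dz":0.035,"ax":0,"ay":0,"az":0},{"dx":0,"dy":0,"dz":0.04,"ax":0,"ay":0,"az":0},{"dx":0,"dy":0,"dz":0.04,"ax":0,"ay":0,"az":0}]'; python3 -m creep '[{"dx":0,"dy":0,"dz":0.005,"ax":0,"ay":0,"az":0},{"dx":0,"dy":0,"dz":0.01,"ax":0,"ay":0,"az":0},{"dx":0,"dy":0,"dz":0.015,"ax":0,"ay":0,"az":0},{"dx":0,"dy":0,"dz":0.02,"ax":0,"ay":0,"az":0},{"dx":0,"dy":0,"dz":0.025,"ax":0,"ay":0,"az":0},{"dx":0,"dy":0,"dz":0.03,"ax":0,"ay":0,"az":0},{"dx":0,"dy":0,"dz":0.035,"ax":0,"ay":0,"az":0},{"dx":0,"dy":0,"dz":0.04,"ax":0,"ay":0,"az":0},{"dx":0,"dy":0,"dz":0.04,"ax":0,"ay":0,"az":0}]'
```

```text
clock: 9.38
position: [460.0, -134.0, 161.0]
orientation: [[0.0, 1.0, 0.001], [1.0, -0.0, -0.0], [-0.0, 0.001, -1.0]]
ft_force: [-1.2, -0.2, 6.1]
opening: 0.167
grasp_force: 69.5
clock: 10.13
position: [460.0, -134.0, 149.0]
orientation: [[0.0, 1.0, 0.001], [1.0, -0.0, -0.0], [-0.0, 0.001, -1.0]]
ft_force: [-1.6, 1.4, 7.1]
opening: 0.165
grasp_force: 69.5
```

```bash
python3 -m creep '[{"dx":0,"dy":0,"dz":0.005,"ax":0,"ay":0,"az":0},{"dx":0,"dy":0,"dz":0.01,"ax":0,"ay":0,"az":0},{"dx":0,"dy":0,"dz":0.015,"ax":0,"ay":0,"az":0},{"dx":0,"dy":0,"dz":0.02,"ax":0,"ay":0,"az":0},{"dx":0,"dy":0,"dz":0.02,"ax":0,"ay":0,"az":0},{"dx":0,"dy":0,"dz":0.02,"ax":0,"ay":0,"az":0}]'; python3 -m creep '[{"dx":0,"dy":0,"dz":0.002,"ax":0,"ay":0,"az":0},{"dx":0,"dy":0,"dz":0.004,"ax":0,"ay":0,"az":0},{"dx":0,"dy":0,"dz":0.005,"ax":0,"ay":0,"az":0},{"dx":0,"dy":0,"dz":0.005,"ax":0,"ay":0,"az":0}]'
```

```text
clock: 10.63
position: [460.0, -134.0, 143.1]
orientation: [[0.0, 1.0, 0.001], [1.0, -0.0, -0.0], [-0.0, 0.001, -1.0]]
ft_force: [-1.8, -0.1, 5.2]
opening: 0.17
grasp_force: 69.5
clock: 10.97
position: [460.0, -134.0, 141.7]
orientation: [[0.0, 1.0, 0.001], [1.0, -0.0, -0.0], [-0.0, 0.001, -1.0]]
ft_force: [-1.9, 0.1, 7.1]
opening: 0.168
grasp_force: 69.5
```

```bash
for i in 1; do python3 -m creep '[{"dx":0,"dy":0,"dz":0.002,"ax":0,"ay":0,"az":0},{"dx":0,"dy":0,"dz":0.004,"ax":0,"ay":0,"az":0},{"dx":0,"dy":0,"dz":0.004,"ax":0,"ay":0,"az":0},{"dx":0,"dy":0,"dz":0.004,"ax":0,"ay":0,"az":0}]' | grep -E "posi|ft_f"; python3 -m creep '[{"dx":0,"dy":0,"dz":0.002,"ax":0,"ay":0,"az":0},{"dx":0,"dy":0,"dz":0.003,"ax":0,"ay":0,"az":0},{"dx":0,"dy":0,"dz":0.003,"ax":0,"ay":0,"az":0},{"dx":0,"dy":0,"dz":0.003,"ax":0,"ay":0,"az":0}]' | grep -E "posi|ft_f"; done
```

```text
position: [460.0, -134.0, 140.7]
ft_force: [-1.9, 0.9, 8.2]
position: [460.0, -134.0, 140.0]
ft_force: [-2.1, 0.7, 10.1]
```

```bash
python3 -m creep '[{"dx":0,"dy":0,"dz":0.002,"ax":0,"ay":0,"az":0},{"dx":0,"dy":0,"dz":0.0035,"ax":0,"ay":0,"az":0},{"dx":0,"dy":0,"dz":0.0035,"ax":0,"ay":0,"az":0},{"dx":0,"dy":0,"dz":0.0035,"ax":0,"ay":0,"az":0}]' | grep -E "posi|ft_f"
```

```text
position: [460.1, -134.0, 139.3]
ft_force: [-2.5, 0.7, 12.1]
```

The force climbs about 3 N/mm, so the bushing is on the receiver floor. I'm withdrawing and heading back toward the stand.

```bash
python3 -m creep '[{"dx":0,"dy":0,"dz":-0.02,"ax":0,"ay":0,"az":0},{"dx":0,"dy":0,"dz":-0.06,"ax":0,"ay":0,"az":0},{"dx":0,"dy":0,"dz":-0.12,"ax":0,"ay":0,"az":0},{"dx":0,"dy":0,"dz":-0.2,"ax":0,"ay":0,"az":0},{"dx":0,"dy":0,"dz":-0.28,"ax":0,"ay":0,"az":0},{"dx":0,"dy":0,"dz":-0.31,"ax":0,"ay":0,"az":0},{"dx":0.05,"dy":0.01,"dz":-0.31,"ax":0,"ay":0,"az":0},{"dx":0.15,"dy":0.03,"dz":-0.31,"ax":0,"ay":0,"az":0},{"dx":0.27,"dy":0.07,"dz":-0.31,"ax":0,"ay":0,"az":0},{"dx":0.39,"dy":0.1,"dz":-0.31,"ax":0,"ay":0,"az":0},{"dx":0.51,"dy":0.13,"dz":-0.31,"ax":0,"ay":0,"az":0},{"dx":0.63,"dy":0.16,"dz":-0.31,"ax":0,"ay":0,"az":0},{"dx":0.75,"dy":0.19,"dz":-0.31,"ax":0,"ay":0,"az":0},{"dx":0.87,"dy":0.22,"dz":-0.31,"ax":0,"ay":0,"az":0},{"dx":0.95,"dy":0.245,"dz":-0.31,"ax":0,"ay":0,"az":0},{"dx":1,"dy":0.254,"dz":-0.31,"ax":0,"ay":0,"az":0},{"dx":1,"dy":0.254,"dz":-0.31,"ax":0,"ay":0,"az":0},{"dx":1,"dy":0.254,"dz":-0.31,"ax":0,"ay":0,"az":0},{"dx":1,"dy":0.254,"dz":-0.31,"ax":0,"ay":0,"az":0},{"dx":1,"dy":0.254,"dz":-0.31,"ax":0,"ay":0,"az":0}]'
python3 - <<'E'
from h import *
ims=[]
X=np.array(ctrl.observe()["position"]); print(X)
for c in((460,-134,100),(536,169,120)):
    p=ctrl.capture("scene"); u,v=map(int,proj(p,c))
    print("tip exp",proj(p,X-[0,0,77.8]),"stand top",proj(p,[536.3,169.7,70]))
    ims.append(cv2.resize(p["frame"][v-39:v+39,u-26:u+26],(400,600),interpolation=cv2.INTER_CUBIC))
cv2.imwrite("pics/back.png",np.hstack(ims))
E
```

```text
clock: 13.63
position: [535.5, 164.6, 230.6]
orientation: [[0.002, 1.0, -0.001], [1.0, -0.002, -0.001], [-0.001, -0.001, -1.0]]
ft_force: [-0.3, 0.5, -1.0]
opening: 0.172
grasp_force: 68.7
[535.53228889 164.61338116 230.6219085 ]
tip exp (np.float64(373.6199642047028), np.float64(260.5878641709)) stand top (np.float64(371.9100100071357), np.float64(292.0568389031984))
tip exp (np.float64(373.6199642047028), np.float64(260.5878641709)) stand top (np.float64(371.9100100071357), np.float64(292.0568389031984))
```

View pics/back.png

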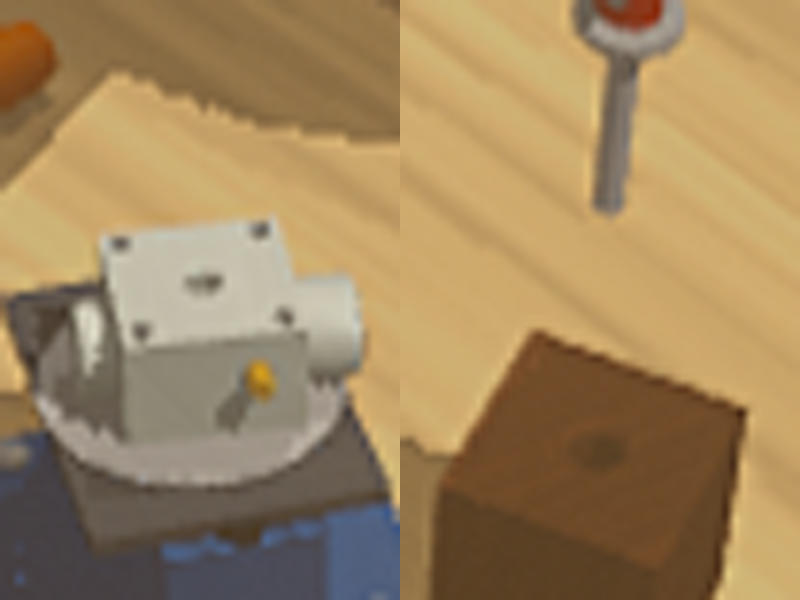

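The left crop shows the carburettor in place with the drift out. The right crop shows the drift upright, its tip about 31 px above the stand hole, matching the prediction within about 0.3 px. I'm lowering it.

```bash
python3 -m creep '[{"dx":0.0103,"dy":0,"dz":0.07,"ax":0,"ay":0,"az":0},{"dx":0.0103,"dy":0,"dz":0.16,"ax":0,"ay":0,"az":0},{"dx":0.0103,"dy":0,"dz":0.22,"ax":0,"ay":0,"az":0},{"dx":0.0103,"dy":0,"dz":0.245,"ax":0,"ay":0,"az":0},{"dx":0.0103,"dy":0,"dz":0.245,"ax":0,"ay":0,"az":0},{"dx":0.0103,"dy":0,"dz":0.245,"ax":0,"ay":0,"az":0},{"dx":0.0103,"dy":0,"dz":0.25,"ax":0,"ay":0,"az":0},{"dx":0.0103,"dy":0,"dz":0.26,"ax":0,"ay":0,"az":0},{"dx":0.0103,"dy":0,"dz":0.27,"ax":0,"ay":0,"az":0},{"dx":0.0103,"dy":0,"dz":0.28,"ax":0,"ay":0,"az":0},{"dx":0.0103,"dy":0,"dz":0.28,"ax":0,"ay":0,"az":0},{"dx":0.0103,"dy":0,"dz":0.28,"ax":0,"ay":0,"az":0}]'
```

```text
clock: 14.73
position: [535.8, 169.2, 146.6]
orientation: [[0.0, 1.0, -0.0], [1.0, -0.0, -0.0], [-0.0, -0.0, -1.0]]
ft_force: [-0.2, 0.5, -1.6]
opening: 0.17
grasp_force: 68.7
```

```bash
python3 -m creep '[{"dx":0,"dy":0,"dz":0.015,"ax":0,"ay":0,"az":0},{"dx":0,"dy":0,"dz":0.03,"ax":0,"ay":0,"az":0},{"dx":0,"dy":0,"dz":0.04,"ax":0,"ay":0,"az":0},{"dx":0,"dy":0,"dz":0.04,"ax":0,"ay":0,"az":0},{"dx":0,"dy":0,"dz":0.04,"ax":0,"ay":0,"az":0}]' | grep -E 'pos|ft'; python3 -m creep '[{"dx":0,"dy":0,"dz":0.02,"ax":0,"ay":0,"az":0},{"dx":0,"dy":0,"dz":0.04,"ax":0,"ay":0,"az":0},{"dx":0,"dy":0,"dz":0.06,"ax":0,"ay":0,"az":0},{"dx":0,"dy":0,"dz":0.08,"ax":0,"ay":0,"az":0},{"dx":0,"dy":0,"dz":0.1,"ax":0,"ay":0,"az":0},{"dx":0,"dy":0,"dz":0.12,"ax":0,"ay":0,"az":0},{"dx":0,"dy":0,"dz":0.135,"ax":0,"ay":0,"az":0},{"dx":0,"dy":0,"dz":0.147,"ax":0,"ay":0,"az":0},{"dx":0,"dy":0,"dz":0.147,"ax":0,"ay":0,"az":0},{"dx":0,"dy":0,"dz":0.147,"ax":0,"ay":0,"az":0}]'
```

```text
position: [535.7, 169.1, 134.3]
ft_force: [-0.2, 0.1, -1.6]
clock: 15.98
position: [535.9, 169.1, 90.5]
orientation: [[0.0, 1.0, -0.0], [1.0, -0.0, -0.0], [-0.0, -0.0, -1.0]]
ft_force: [0.5, 0.6, -1.0]
opening: 0.168
grasp_force: 68.7
```

```bash
python3 -m creep '[{"dx":0,"dy":0,"dz":0.004,"ax":0,"ay":0,"az":0},{"dx":0,"dy":0,"dz":0.008,"ax":0,"ay":0,"az":0},{"dx":0,"dy":0,"dz":0.008,"ax":0,"ay":0,"az":0},{"dx":0,"dy":0,"dz":0.008,"ax":0,"ay":0,"az":0}]' | grep -E 'pos|ft'; python3 -m creep '[{"dx":0,"dy":0,"dz":0,"ax":0,"ay":0,"az":0},{"dx":0,"dy":0,"dz":0,"ax":0,"ay":0,"az":0},{"dx":0,"dy":0,"dz":0,"ax":0,"ay":0,"az":0},{"dx":0,"dy":0,"dz":0,"ax":0,"ay":0,"az":0},{"dx":0,"dy":0,"dz":0,"ax":0,"ay":0,"az":0},{"dx":0,"dy":0,"dz":0,"ax":0,"ay":0,"az":0},{"dx":0,"dy":0,"dz":0,"ax":0,"ay":0,"az":0},{"dx":0,"dy":0,"dz":0,"ax":0,"ay":0,"az":0},{"dx":0,"dy":0,"dz":0,"ax":0,"ay":0,"az":0},{"dx":0,"dy":0,"dz":0,"ax":0,"ay":0,"az":0},{"dx":0,"dy":0,"dz":0,"ax":0,"ay":0,"az":0},{"dx":0,"dy":0,"dz":0,"ax":0,"ay":0,"az":0}]' -1
```

```text
position: [536.1, 169.2, 88.4]
ft_force: [-0.0, -0.1, -1.2]
clock: 17.32
position: [536.0, 169.2, 88.3]
orientation: [[0.0, 1.0, -0.0], [1.0, -0.0, 0.0], [0.0, -0.0, -1.0]]
ft_force: [-0.3, -0.3, 0.6]
opening: 0.997
grasp_force: 0.0
```

Released, so it dropped the last half millimetre. I'm retracting straight up and then checking.

```bash
python3 -m creep '[{"dx":0,"dy":0,"dz":-0.04,"ax":0,"ay":0,"az":0},{"dx":0,"dy":0,"dz":-0.12,"ax":0,"ay":0,"az":0},{"dx":0,"dy":0,"dz":-0.24,"ax":0,"ay":0,"az":0},{"dx":0,"dy":0,"dz":-0.36,"ax":0,"ay":0,"az":0},{"dx":0,"dy":0,"dz":-0.45,"ax":0,"ay":0,"az":0},{"dx":0,"dy":0,"dz":-0.45,"ax":0,"ay":0,"az":0},{"dx":0,"dy":0,"dz":-0.45,"ax":0,"ay":0,"az":0},{"dx":0,"dy":0,"dz":-0.45,"ax":0,"ay":0,"az":0}]' | grep -E 'clock|pos|ft'
python3 - <<'E'
from h import *
p=ctrl.capture("scene"); f=p["frame"]
cv2.imwrite("pics/end.png",np.hstack([cv2.resize(f[v-39:v+39,u-26:u+26],(400,600),interpolation=cv2.INTER_CUBIC) for u,v in((371,290),(304,200))]))
h=cv2.cvtColor(f,cv2.COLOR_BGR2HSV).astype(int)
m=((h[...,0]<8)|(h[...,0]>172))&(h[...,1]>150)&(h[...,2]>70)
ys,xs=np.nonzero(m[252:312,346:396]); print(len(xs),xs.mean()+346.5,ys.mean()+252.5,ys.min()+252,ys.max()+252)
E
```

```text
clock: 17.98
position: [535.7, 169.1, 222.8]
ft_force: [0.9, 0.1, -1.1]
57 375.62280701754383 275.7280701754386 268 293
```

View pics/end.png

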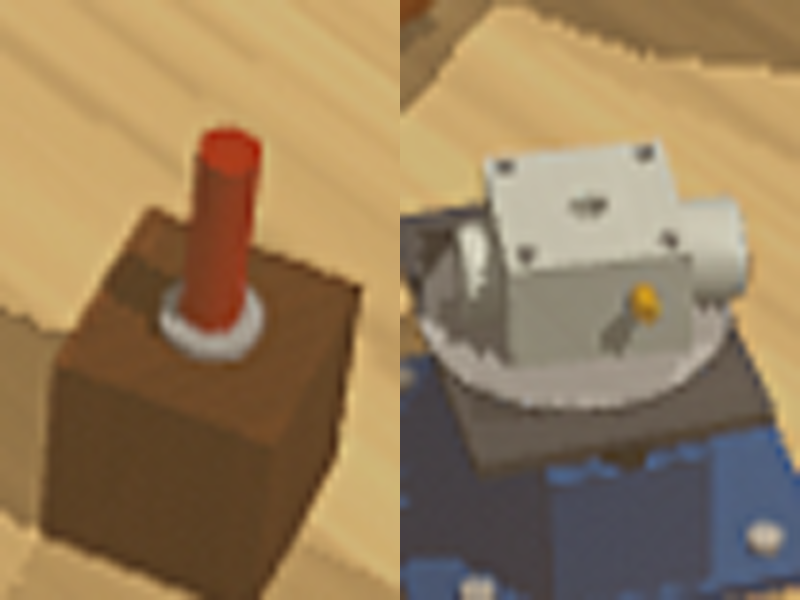

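The drift is home and upright with its flange flat on the stand, at the same pixels as at the start (375.6, 275.8, rows 268–293). The arm is clear, so I'm handing in.

```bash
python3 -c "
from rig import ctrl
print(ctrl.hand_in())"
```

```text
the job is handed in; nothing more can be done
None
```

The bushing is pushed right out onto the receiver floor (highest push reading about 12 N), the drift is back upright and fully down in its stand and released, and the job was handed in at about 18 s.

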